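# Pry open the right specimen case and weigh its crystal

## Task

Look through the clear lids to find which of the two specimen cases holds the six-sided crystal. With the flat pry blade in that case's front notch, and not with the fingers, lever its lid up and swing it right back so that it stays open, then lay the blade down on its mat again. Take the six-sided crystal out and set it down gently, upright, in the middle of the balance's pan; leave the other case shut and the things lying around undisturbed.

Things in the scene. Friction and masses are not known exactly. Their poses are not given: they have to be found in the camera images.
- case_a: One of two alike wooden specimen cases, fixed: 120 (own x) x 140 (y) x 46 mm high, walls and floor 6 mm. Origin: underside centre; own x runs from the front (facing the robot) to the hinged back. A clear framed lid 8 mm thick covers the whole top (z 46 to 54 mm), no handle. Pry notch in the front wall right under the lid: 50 mm wide, z 37 to 46 mm. Either crystal may be inside
- case_a_notch (a point): Centre of the pry notch at the outer front face of case_a, 41.5 mm above the desk; own axes as the case
- case_a_hinge (a point): Middle of the hinge line of lid_a (along own y) at the top of the back wall, 46 mm above the desk, level with the lid's underside
- lid_a (a joint): Angle of the lid of case_a (rad): 0 shut, grows as its front edge (120 mm from the hinge) swings up and away from the robot, 1.57 upright, stop at 1.9. A stiff hinge holds it at any angle; lifting at the front edge takes about 2 N
- case_b: The other of two alike wooden specimen cases, fixed: 120 (own x) x 140 (y) x 46 mm high, walls and floor 6 mm. Origin: underside centre; own x runs from the front (facing the robot) to the hinged back. A clear framed lid 8 mm thick covers the whole top (z 46 to 54 mm), no handle. Pry notch in the front wall right under the lid: 50 mm wide, z 37 to 46 mm. Either crystal may be inside
- case_b_notch (a point): Centre of the pry notch at the outer front face of case_b, 41.5 mm above the desk; own axes as the case
- case_b_hinge (a point): Middle of the hinge line of lid_b (along own y) at the top of the back wall, 46 mm above the desk, level with the lid's underside
- lid_b (a joint): Angle of the lid of case_b (rad): 0 shut, grows as its front edge (120 mm from the hinge) swings up and away from the robot, 1.57 upright, stop at 1.9. A stiff hinge holds it at any angle; lifting at the front edge takes about 2 N
- prism: The six-sided crystal, loose, of pale stone, about 100 g: an upright hexagonal prism 34 mm across flats (39 across corners), 26 mm high, with a pointed top up to 36 mm. Origin: centre of its underside, z up; flats face own +-y and every 60 degrees from there
- bar: The long bar-shaped crystal, loose, of the same pale stone: 56 (own x) by 22 by 20 mm high. Origin: centre of its underside
- blade: Flat pry blade lying on the mat, about 80 g, 170 mm long along own x. Origin: underside of the handle, at the balance point. Black handle from x = -65 to +35 mm, 14 mm wide (y), 18 mm high; then a steel blade to x = +105 mm, 18 mm wide, 2.5 mm thick, its mid-plane at z = 9 mm, like the middle of the handle
- blade_grip (a point): Middle of the blade's handle height at its balance point (9 mm above the underside); own x points to the blade's tip
- blade_tip (a point): Middle of the blade's end edge, 105 mm ahead of blade_grip along own x
- mat: Thin cork mat fixed on the desk, 240 (own x) by 110 (own y) by 3 mm, where the blade lies. Origin: centre of the underside
- balance: White bench balance fixed on the desk, 190 (own x) by 140 by 38 mm high, with a round steel weighing pan 110 mm across raised above its far half. Origin: centre of the underside
- pan (a point): Centre of the top of the weighing pan, 50 mm above the desk
- marker: Bystander: marker pen lying on the desk, 100 (own x) by 16 by 16 mm; origin centre of underside
- lattice: Bystander: ball-and-stick crystal model of eight black balls, 79 mm cube; origin centre of underside
- rock: Bystander: rough rock, 90 by 60 by 45 mm; origin centre of underside
- loupe: Bystander: folding hand lens, round black rim 48 mm across and 12 mm high with a 80 mm steel arm along own x; origin under the lens centre
Mind the look-alikes: they are no part of the job. Of the things that look like the blade, the larger one is meant. Leave any turquoise look-alike of the case_a alone.

How it is judged:
By the outcome, as a careful person would: the job done as asked, in the order asked, and still so for the second after the job is handed in, with the robot touching nothing.
It also fails if it takes over 72 s, if anything falls off the work surface, if the arm or the gripper's body presses on something with over 40 N, if the wrist force passes 120 N, or if a joint passes its speed limit or range.

## Robot

A 6-joint arm with a two-finger parallel gripper is mounted at the origin on the work surface. World frame = base frame: x ahead of the robot, y to its left, z up, the work surface at z = 0. Lengths are in m, angles in rad, forces in N, time in s.
With the tool pointing down it reaches from about 0.35 to 0.775 m from the base axis. Payload 7.3 kg.
Tool frame: the origin (TCP) lies at the very end of the fingers, on their centre line; the grasp point (between the pads) lies 19 mm behind it (robot.hold_point_z is the distance from the TCP to the grasp point, in m); z points along the fingers, y is the direction in which the jaws open and shut (so a half turn about z gives the same grasp; the last joint's range is limited). The gripper opens to 92 mm and grips with 3 to 60 N. Pads are 19 mm wide; open, the fingers measure 130 mm over their backs; the gripper's body (75 mm by 190 mm) begins 47 mm behind the grasp point.
Start: joints at [1.062, 0.342, 1.524, -0, 1.275, -0.146], TCP at [0.186, 0.491, 0.227] pointing down, gripper open.
Joint ranges: [-2.53, 2.53], [-0.77, 2.02], [0.04, 2.7], [-1, 4.14], [0.28, 2.66], [-3.11, 3.11]. Speed limits (rad/s): [2.57, 2.57, 3.14, 3.14, 3.14, 3.14].

## Interface

Orientations are given as [roll, pitch, yaw] about the fixed x, y, z axes, in that order (R = Rz(yaw) Ry(pitch) Rx(roll)).
In Python, from cell import monitor, viewer, robot gives the robot as it stands.
- The arm moves only by the tool move_arm, never from a script. Its argument "deltas" is a list of rows, each an object of numbers: "x", "y", "z": the shift along the tool's x, y, z in m; "wx", "wy", "wz": the turn, a rotation vector about the tool's x, y, z in degrees; "hand": the opening, from 0 (shut) to 1 (fully open). In form: [{"x": .., "y": .., "z": .., "wx": .., "wy": .., "wz": .., "hand": ..}, ...]. A call has 1 to 8 rows; each row is the pose to reach, as a shift and turn from the pose commanded when the call began, along the tool's axes at that moment; what a row does not reach only later rows make up. A row lasts 1/8 s, in which the tool goes at most 62.5 mm and 10.7 degrees, less where a joint would pass 70% of its speed; a pose out of reach is approached as far as the arm can. A call with a gripper value outside its range is refused whole. The fingers move at their own pace and stop on an object; "grip_force" is the grip in N (left out, the last holds). Time passes only in rows, so rows that repeat a pose let the fingers close. It gives the time, the measured TCP pose, the force and the opening at its end, in the units of the state.
- monitor.observe(): the state, without advancing time (a new reading comes with each control period).
- viewer.read_camera(name): name is "side" or "top" or "wrist"; returns the picture (400x640x3 uint8, red, green, blue); there is no depth.
- viewer.camera_params(name): a dict with "camera_matrix" (3x3 intrinsics, pixels), "R" (3x3) and "t" (3): a world point X has camera coordinates R X + t. Camera axes: x right, y down, z forward; pixel columns grow to the right and rows downward; lengths in m; the calibration is good to about 2 mm. A picture is of the moment at which its call begins: read the wrist's pose just before it. camera_params takes no time and is no camera call; for the wrist camera it gives the pose at the moment of the call.
- robot.hand_in(): hands the job in, once; it reports no verdict.
The state is a dict: "time": time; "qpos": joint angles; "qvel": joint speeds; "joint_efforts": joint torques, N m; "tool_pos": TCP position; "tool_rot": TCP orientation; "contact_force": force on the tool from outside, world axes, zero at the start; "torque": the same for the moment, N m; "opening": finger opening in m.
Only numpy, scipy, OpenCV 4.12 (cv2) and the standard library are available. Lean on these libraries where they do the work, as an engineer would, in place of code of your own. Each camera call takes 0.05 s, during which the arm holds its last target. There are 200 camera calls.

## Working session

There is one attempt and no reset: what is moved stays moved. The work goes in short steps, Python scripts to look and compute and a tool call to move; the robot and the scene stay as the last step left them, time stands still between calls to the robot, and variables do not carry over. Pictures are saved under pics/ and viewed, about 8 in all and at most 12, crops included, and the job is handed in when it is done.

Besides the shell and the picture viewer there is one more tool, called as name(argument=value, ...), one argument or row to a line, values as JSON. move_arm: Moves the arm, as the interface text tells. Its arguments: {"type":"object","properties":{"deltas":{"type":"array","items":{"type":"object","properties":{"x":{"type":"number"},"y":{"type":"number"},"z":{"type":"number"},"wx":{"type":"number"},"wy":{"type":"number"},"wz":{"type":"number"},"hand":{"type":"number"}}}},"grip_force":{"type":"number"}},"required":["deltas"]}

```bash
ls; mkdir -p pics; python3 - <<'E'
from cell import monitor, viewer, robot
import cv2,numpy as np
print(monitor.observe())
for n in("top","side"):
    im=viewer.read_camera(n); cv2.imwrite(f"pics/{n}0.png",im[:,:,::-1])
    p=viewer.camera_params(n); print(n,{k:np.round(v,4).tolist() for k,v in p.items()})
E
```

```text
pics
{'time': 0.0, 'qpos': array([ 1.06198885e+00,  3.42720085e-01,  1.52501784e+00, -7.10146415e-06,
        1.27535947e+00, -1.46001228e-01]), 'qvel': array([-2.93497744e-04, -2.21084290e-03, -1.52715579e-03,  8.85742798e-04,
       -8.30447474e-06,  1.23976066e-03]), 'joint_efforts': array([ 9.06045370e-04, -4.31230438e+01, -2.44230151e+01,  7.18078692e-02,
        5.57597622e-02, -1.14620548e-04]), 'tool_pos': array([0.18610896, 0.49048229, 0.22604603]), 'tool_rot': array([-3.14010293e+00, -2.12196182e-04,  2.77878832e+00]), 'contact_force': array([0.2920261 , 0.89862558, 0.26854373]), 'torque': array([0.00057294, 0.00750515, 0.02510188]), 'opening': 0.09199521714018007}
top {'camera_matrix': [[371.388, 0.0, 314.6264], [0.0, 371.388, 202.883], [0.0, 0.0, 1.0]], 'R': [[-0.0143, -0.9999, -0.0062], [-0.9892, 0.0151, -0.1455], [0.1456, 0.004, -0.9893]], 't': [-0.0493, 0.5885, 1.0753]}
side {'camera_matrix': [[453.2031, 0.0, 317.7919], [0.0, 453.2031, 200.5577], [0.0, 0.0, 1.0]], 'R': [[-0.9575, -0.2885, 0.004], [-0.224, 0.7347, -0.6404], [0.1818, -0.614, -0.7681]], 't': [0.5547, 0.2091, 1.1818]}
```

View pics/top0.png

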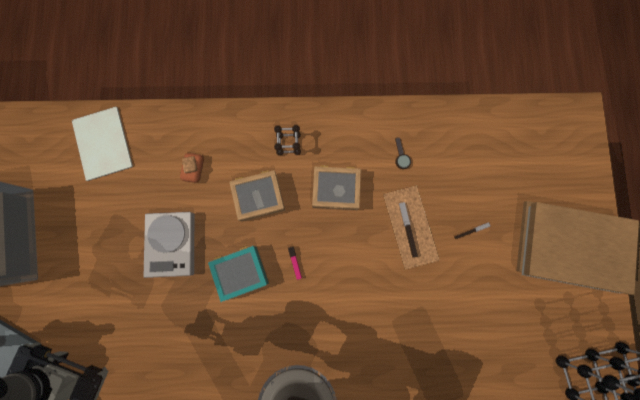

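View pics/side0.png

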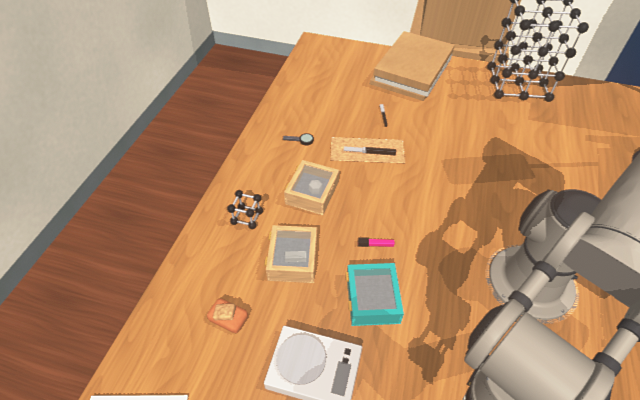

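The six-sided crystal is visible in the right-hand wooden case at top pixel (337,188), and the bar is in the left one at (257,195). Turquoise look-alike at (238,273). For the blade there are two candidates: the larger one on the cork mat at (408,228), and a small one at (472,231) on the bare desk. The one on the mat fits. I'll confirm in an enlarged crop.

```bash
python3 - <<'E'
import cv2,numpy as np
t=cv2.imread("pics/top0.png"); s=cv2.imread("pics/side0.png")
a=cv2.resize(t[150:280,300:450],None,fx=4.6,fy=4.6,interpolation=cv2.INTER_CUBIC)
cv2.imwrite("pics/c1.png",a)
b=cv2.resize(s[120:220,260:420],None,fx=5,fy=5,interpolation=cv2.INTER_CUBIC)
cv2.imwrite("pics/c2.png",b)
E
```

```text
(no output)
```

View pics/c1.png

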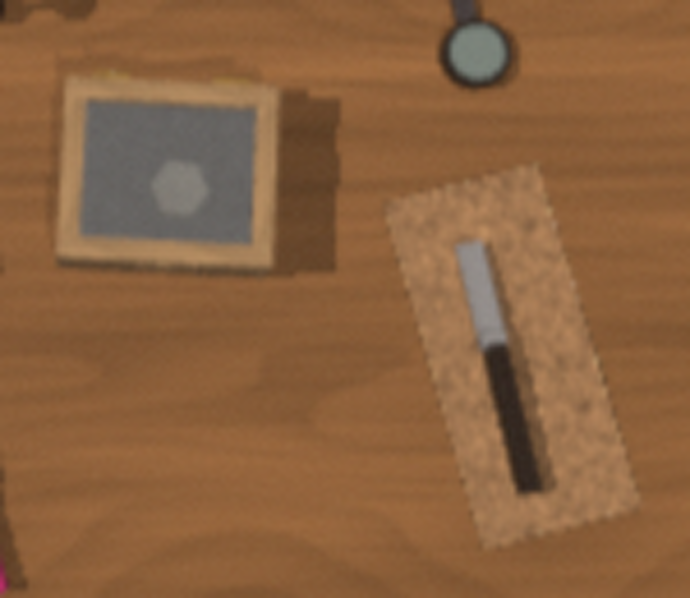

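View pics/c2.png

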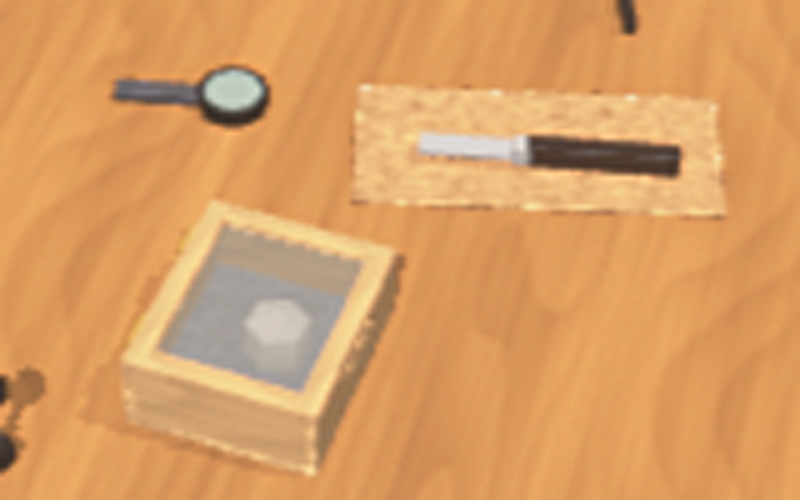

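Confirmed: the hexagon is in the right case (c1 ~ (180,188)), and the larger blade lies on the mat with its tip up-left at c1 (470,243) and handle end at (532,492). Next, the positions.

```bash
cat > h.py <<'E'
import numpy as np
from cell import monitor, viewer, robot
def ray(cam,u,v,z,p=None):
    p=p or viewer.camera_params(cam); R,t,K=map(np.array,(p["R"],p["t"],p["camera_matrix"]))
    C=-R.T@t; d=R.T@np.linalg.solve(K,[u,v,1.]); return C+d*(z-C[2])/d[2]
def proj(cam,X,p=None):
    p=p or viewer.camera_params(cam); q=np.array(p["camera_matrix"])@(np.array(p["R"])@X+p["t"]); return q[:2]/q[2]
E
python3 - <<'E'
from h import *
np.set_printoptions(precision=4,suppress=True)
c1=lambda X,Y:((X+.5)/4.6-.5+300,(Y+.5)/4.6-.5+150)
c2=lambda X,Y:((X+.5)/5-.5+260,(Y+.5)/5-.5+120)
for n,pt,z in [("tip",(470,243),.012),("hend",(532,490),.021),("junc",(494,345),.016),("lidBL",(68,77),.054),("lidBR",(280,90),.054),("lidFR",(272,262),.054),("lidFL",(58,255),.054),
 ("hex top",(180,188),.035),("hexL",(152,188),.032),("hexR",(208,188),.032),("mat",(388,203),.003),("mat",(538,165),.003),("mat",(637,503),.003),("mat",(487,548),.003)]:
    print(n,ray("top",*c1(*pt),z))
print("side")
for n,pt,z in [("tip",(420,143),.012),("hend",(680,160),.012),("lidBL",(125,358),.054),("lidBR",(212,203),.054),("lidFR",(402,250),.054),("lidFL",(312,412),.054),
 ("hex",(277,322),.034),("hexL",(244,322),.032),("hexR",(312,322),.032)]:
    print(n,ray("side",*c2(*pt),z))
print("pan",ray("top",168,233,.05),ray("side",300,358,.05))
E
```

```text
tip [ 0.5895 -0.3273  0.012 ]
hend [ 0.4248 -0.3577  0.021 ]
junc [ 0.5203 -0.3389  0.016 ]
lidBL [ 0.6977 -0.059   0.054 ]
lidBR [ 0.6868 -0.1979  0.054 ]
lidFR [ 0.573  -0.1891  0.054 ]
lidFL [ 0.5797 -0.0508  0.054 ]
hex top [ 0.6259 -0.132   0.035 ]
hexL [ 0.6268 -0.1136  0.032 ]
hexR [ 0.6262 -0.1507  0.032 ]
mat [ 0.6192 -0.2751  0.003 ]
mat [ 0.6439 -0.3783  0.003 ]
mat [ 0.4153 -0.4313  0.003 ]
mat [ 0.3873 -0.3307  0.003 ]
side
tip [ 0.5898 -0.3271  0.012 ]
hend [ 0.4243 -0.3611  0.012 ]
lidBL [ 0.6978 -0.0614  0.054 ]
lidBR [ 0.6888 -0.1954  0.054 ]
lidFR [ 0.5674 -0.191   0.054 ]
lidFL [ 0.5834 -0.0541  0.054 ]
hex [ 0.6275 -0.1307  0.034 ]
hexL [ 0.6469 -0.1267  0.032 ]
hexR [ 0.6081 -0.1385  0.032 ]
pan [0.5031 0.3777 0.05  ] [0.5045 0.3851 0.05  ]
```

```bash
cat >> h.py <<'E'
from scipy.spatial.transform import Rotation as Ro
def rot(yaw,tilt=0): return Ro.from_euler("xyz",[np.pi,-np.radians(tilt),np.radians(yaw)])
def go(*ts):
    """print the tool-frame deltas to targets (x,y,z,yaw deg,tilt deg) from the present pose"""
    s=monitor.observe(); R0=Ro.from_euler("xyz",s["tool_rot"]); p0=s["tool_pos"]
    print("t",round(s["time"],2),"pos",p0.round(4),"rpy",np.degrees(s["tool_rot"]).round(2),"F",s["contact_force"].round(1),"T",s["torque"].round(2),"op",round(s["opening"],4))
    for t in ts:
        print("xyz",R0.inv().apply(np.array(t[:3])-p0).round(4),"w",(R0.inv()*rot(*t[3:])).as_rotvec(degrees=True).round(1))
E
python3 -c "
from h import *
go((.46,.15,.25,80),(.5044,-.3444,.12,11.4))"
```

```text
t 0.1 pos [0.1861 0.4905 0.2261] rpy [-1.7992e+02 -1.0000e-02  1.5921e+02] F [-0.6  0.3 -0.5] T [-0.03 -0.01  0.01] op 0.0918
xyz [-0.3769 -0.2212 -0.0236] w [-0.1  0.  79.2]
xyz [-0.5939 -0.6675  0.1069] w [-0.000e+00  1.000e-01  1.478e+02]
```

move_arm(
  deltas=[
    {"x": -0.377,"y": -0.221,"z": -0.024,"wz": 79},
    {"x": -0.377,"y": -0.221,"z": -0.024,"wz": 79},
    {"x": -0.377,"y": -0.221,"z": -0.024,"wz": 79},
    {"x": -0.377,"y": -0.221,"z": -0.024,"wz": 79},
    {"x": -0.377,"y": -0.221,"z": -0.024,"wz": 79},
    {"x": -0.377,"y": -0.221,"z": -0.024,"wz": 79},
    {"x": -0.377,"y": -0.221,"z": -0.024,"wz": 79},
    {"x": -0.377,"y": -0.221,"z": -0.024,"wz": 79},
  ],
)

```text
schema error: expected keys x, y, z, wx, wy, wz, hand
```

```bash
python3 -c "
from h import *
go((.5044,-.3444,.12,11.4))"
```

```text
t 0.1 pos [0.1861 0.4905 0.2261] rpy [-1.7992e+02 -1.0000e-02  1.5921e+02] F [-0.6  0.3 -0.5] T [-0.03 -0.01  0.01] op 0.0918
xyz [-0.5939 -0.6675  0.1069] w [-0.000e+00  1.000e-01  1.478e+02]
```

move_arm(
  deltas=[
    {"x": -0.377,"y": -0.221,"z": -0.024,"wx": 0,"wy": 0,"wz": 79,"hand": 0.5},
    {"x": -0.377,"y": -0.221,"z": -0.024,"wx": 0,"wy": 0,"wz": 79,"hand": 0.5},
    {"x": -0.377,"y": -0.221,"z": -0.024,"wx": 0,"wy": 0,"wz": 79,"hand": 0.5},
    {"x": -0.377,"y": -0.221,"z": -0.024,"wx": 0,"wy": 0,"wz": 79,"hand": 0.5},
    {"x": -0.377,"y": -0.221,"z": -0.024,"wx": 0,"wy": 0,"wz": 79,"hand": 0.5},
    {"x": -0.377,"y": -0.221,"z": -0.024,"wx": 0,"wy": 0,"wz": 79,"hand": 0.5},
    {"x": -0.377,"y": -0.221,"z": -0.024,"wx": 0,"wy": 0,"wz": 79,"hand": 0.5},
    {"x": -0.377,"y": -0.221,"z": -0.024,"wx": 0,"wy": 0,"wz": 79,"hand": 0.5},
  ],
)

```text
time: 1.1
tool_pos: [0.4626, 0.1469, 0.2503]
tool_rot: [3.141, 0.001, 1.39]
contact_force: [-0.5, -0.1, -0.3]
opening: 0.0458
```

```bash
python3 -c "
from h import *
go((.5044,-.3444,.12,11.4))"
```

```text
t 1.1 pos [0.4626 0.1469 0.2503] rpy [1.7998e+02 4.0000e-02 7.9670e+01] F [-0.5 -0.1 -0.3] T [-0.07  0.05 -0.03] op 0.0458
xyz [-0.4757  0.1292  0.1307] w [ 0.   0.  68.3]
```

move_arm(
  deltas=[
    {"x": -0.476,"y": 0.129,"z": 0.08,"wx": 0,"wy": 0,"wz": 68,"hand": 0.5},
    {"x": -0.476,"y": 0.129,"z": 0.08,"wx": 0,"wy": 0,"wz": 68,"hand": 0.5},
    {"x": -0.476,"y": 0.129,"z": 0.08,"wx": 0,"wy": 0,"wz": 68,"hand": 0.5},
    {"x": -0.476,"y": 0.129,"z": 0.08,"wx": 0,"wy": 0,"wz": 68,"hand": 0.5},
    {"x": -0.476,"y": 0.129,"z": 0.08,"wx": 0,"wy": 0,"wz": 68,"hand": 0.5},
    {"x": -0.476,"y": 0.129,"z": 0.08,"wx": 0,"wy": 0,"wz": 68,"hand": 0.5},
    {"x": -0.476,"y": 0.129,"z": 0.08,"wx": 0,"wy": 0,"wz": 68,"hand": 0.5},
    {"x": -0.476,"y": 0.129,"z": 0.08,"wx": 0,"wy": 0,"wz": 68,"hand": 0.5},
  ],
)

```text
time: 2.1
tool_pos: [0.5063, -0.3425, 0.1699]
tool_rot: [-3.141, 0.0, 0.212]
contact_force: [0.7, -0.1, 0.6]
opening: 0.046
```

```bash
python3 -c "
from h import *
import cv2
p=viewer.camera_params('wrist')
cv2.imwrite('pics/w1.png',viewer.read_camera('wrist')[:,:,::-1])
np.save('w1.npy',p,allow_pickle=True)
for X in [(.5897,-.3272,.012),(.5044,-.3444,.021),(.4245,-.3605,.012),(.574,-.1205,.0415)]: print(proj('wrist',np.array(X),p).round(1))
go((.5044,-.3444,.12,11.4))"
```

```text
[326.2  98.1]
[324.9 190.6]
[323.7 260.1]
[76. 62.]
t 2.15 pos [ 0.5055 -0.3497  0.1678] rpy [1.7986e+02 1.0000e-01 1.1960e+01] F [-1.6 -4.2 -0.8] T [-0.29  0.24 -0.06] op 0.0455
xyz [ 0.0001 -0.0056  0.0478] w [0.1 0.1 0.6]
```

View pics/w1.png

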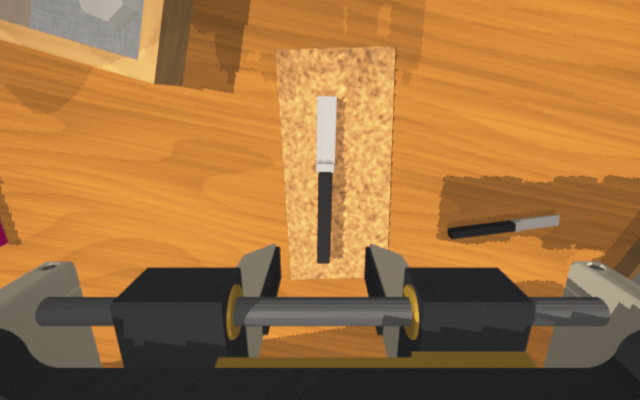

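The wrist view matches: blade tip at (326,97) and handle end at (324,262), against predictions of (326,98) and (324,260). The larger blade is on the mat and the smaller one is at (500,228). I'll let the arm settle, then descend.

move_arm(
  deltas=[
    {"x": 0,"y": 0,"z": 0,"wx": 0,"wy": 0,"wz": 0,"hand": 0.5},
    {"x": 0,"y": 0,"z": 0,"wx": 0,"wy": 0,"wz": 0,"hand": 0.5},
  ],
)

```text
time: 2.4
tool_pos: [0.5064, -0.3396, 0.1705]
tool_rot: [-3.14, 0.0, 0.214]
contact_force: [0.8, 0.2, 0.6]
opening: 0.046
```

```bash
python3 -c "
from h import *
go((.5044,-.3444,.03,11.4),(.5044,-.3444,.0055,11.4))"
```

```text
t 2.4 pos [ 0.5064 -0.3396  0.1705] rpy [-1.7994e+02  2.0000e-02  1.2240e+01] F [0.8 0.2 0.6] T [-0.03  0.17 -0.01] op 0.046
xyz [-0.003   0.0044  0.1405] w [-0.1  0.   0.8]
xyz [-0.0029  0.0045  0.165 ] w [-0.1  0.   0.8]
```

move_arm(
  deltas=[
    {"x": -0.003,"y": 0.0045,"z": 0.05,"wx": 0,"wy": 0,"wz": 0.8,"hand": 0.5},
    {"x": -0.003,"y": 0.0045,"z": 0.1,"wx": 0,"wy": 0,"wz": 0.8,"hand": 0.5},
    {"x": -0.003,"y": 0.0045,"z": 0.135,"wx": 0,"wy": 0,"wz": 0.8,"hand": 0.5},
    {"x": -0.003,"y": 0.0045,"z": 0.15,"wx": 0,"wy": 0,"wz": 0.8,"hand": 0.5},
    {"x": -0.003,"y": 0.0045,"z": 0.155,"wx": 0,"wy": 0,"wz": 0.8,"hand": 0.5},
    {"x": -0.003,"y": 0.0045,"z": 0.155,"wx": 0,"wy": 0,"wz": 0.8,"hand": 0.5},
    {"x": -0.003,"y": 0.0045,"z": 0.155,"wx": 0,"wy": 0,"wz": 0.8,"hand": 0.5},
  ],
)

```text
time: 3.28
tool_pos: [0.5053, -0.3461, 0.0172]
tool_rot: [3.14, -0.002, 0.199]
contact_force: [-0.1, -0.3, 0.4]
opening: 0.0458
```

```bash
python3 -c "
from h import *
go((.5044,-.3444,.0055,11.4))"
```

```text
t 3.27 pos [ 0.5053 -0.3461  0.0172] rpy [ 1.7989e+02 -9.0000e-02  1.1420e+01] F [-0.1 -0.3  0.4] T [-0.    0.15  0.01] op 0.0458
xyz [-0.0006 -0.0019  0.0117] w [ 0.1 -0.1  0. ]
```

move_arm(
  deltas=[
    {"x": -0.0005,"y": -0.001,"z": 0.0115,"wx": 0,"wy": 0,"wz": 0,"hand": 0.5},
    {"x": -0.0005,"y": -0.001,"z": 0.0115,"wx": 0,"wy": 0,"wz": 0,"hand": 0.5},
    {"x": -0.0005,"y": -0.001,"z": 0.0115,"wx": 0,"wy": 0,"wz": 0,"hand": 0.1},
    {"x": -0.0005,"y": -0.001,"z": 0.0115,"wx": 0,"wy": 0,"wz": 0,"hand": 0.1},
    {"x": -0.0005,"y": -0.001,"z": 0.0115,"wx": 0,"wy": 0,"wz": 0,"hand": 0},
    {"x": -0.0005,"y": -0.001,"z": 0.0115,"wx": 0,"wy": 0,"wz": 0,"hand": 0},
    {"x": -0.0005,"y": -0.001,"z": 0.0115,"wx": 0,"wy": 0,"wz": 0,"hand": 0},
  ],
  grip_force=50,
)

```text
time: 4.15
tool_pos: [0.5039, -0.3447, 0.0042]
tool_rot: [-3.142, -0.0, 0.199]
contact_force: [-0.3, -0.4, -0.1]
opening: 0.0135
```

```bash
python3 -c "
from h import *
go((.5044,-.3444,.1,11.4))"
```

```text
t 4.15 pos [ 0.5039 -0.3447  0.0042] rpy [-1.800e+02 -1.000e-02  1.141e+01] F [-0.3 -0.4 -0.1] T [-0.06  0.17 -0.03] op 0.0135
xyz [ 0.0006 -0.0002 -0.0958] w [-0. -0.  0.]
```

```bash
python3 -c "
from h import *
go((.5044,-.3444,.1,11.4),(.4617,-.112,.0937,-4.3))"
```

```text
t 4.15 pos [ 0.5039 -0.3447  0.0042] rpy [-1.800e+02 -1.000e-02  1.141e+01] F [-0.3 -0.4 -0.1] T [-0.06  0.17 -0.03] op 0.0135
xyz [ 0.0006 -0.0002 -0.0958] w [-0. -0.  0.]
xyz [ 0.0047 -0.2365 -0.0895] w [-0.  -0.  15.7]
```

move_arm(
  deltas=[
    {"x": 0,"y": 0,"z": -0.03,"wx": 0,"wy": 0,"wz": 0,"hand": 0},
    {"x": 0,"y": 0,"z": -0.09,"wx": 0,"wy": 0,"wz": 0,"hand": 0},
    {"x": 0,"y": -0.05,"z": -0.09,"wx": 0,"wy": 0,"wz": 8,"hand": 0},
    {"x": 0.005,"y": -0.11,"z": -0.09,"wx": 0,"wy": 0,"wz": 15.7,"hand": 0},
    {"x": 0.005,"y": -0.17,"z": -0.09,"wx": 0,"wy": 0,"wz": 15.7,"hand": 0},
    {"x": 0.005,"y": -0.22,"z": -0.09,"wx": 0,"wy": 0,"wz": 15.7,"hand": 0},
    {"x": 0.005,"y": -0.236,"z": -0.09,"wx": 0,"wy": 0,"wz": 15.7,"hand": 0},
    {"x": 0.005,"y": -0.236,"z": -0.09,"wx": 0,"wy": 0,"wz": 15.7,"hand": 0},
  ],
)

```text
time: 5.15
tool_pos: [0.4624, -0.112, 0.0944]
tool_rot: [3.141, -0.001, -0.073]
contact_force: [0.3, -0.5, -1.5]
opening: 0.0139
```

move_arm(
  deltas=[
    {"x": 0,"y": 0,"z": 0,"wx": 0,"wy": 0,"wz": 0,"hand": 0},
    {"x": 0,"y": 0,"z": 0,"wx": 0,"wy": 0,"wz": 0,"hand": 0},
    {"x": 0,"y": 0,"z": 0,"wx": 0,"wy": 0,"wz": 0,"hand": 0},
  ],
)

```text
time: 5.52
tool_pos: [0.4622, -0.1132, 0.0941]
tool_rot: [-3.142, 0.0, -0.076]
contact_force: [-0.3, 0.7, -0.2]
opening: 0.0135
```

```bash
python3 -c "
from h import *
import cv2
p=viewer.camera_params('wrist'); s=monitor.observe()
cv2.imwrite('pics/w2.png',viewer.read_camera('wrist')[:,:,::-1])
go((.4617,-.112,.0337,-4.3))
R=Ro.from_euler('xyz',s['tool_rot'])
print('tip',proj('wrist',s['tool_pos']+R.apply([.0876,0,-.0078]),p).round(1))
c=np.array([.634,-.125]);a=np.radians(-4.3);M=np.array([[np.cos(a),-np.sin(a)],[np.sin(a),np.cos(a)]])
for q in [(-.06,.07,.054),(-.06,-.07,.054),(.06,.07,.054),(.06,-.07,.054),(-.06,.025,.046),(-.06,-.025,.046),(-.06,.025,.037),(-.06,-.025,.037)]:
  print(q,proj('wrist',np.r_[c+M@q[:2],q[2]],p).round(1))"
```

```text
t 5.58 pos [ 0.4622 -0.113   0.0941] rpy [-180.      0.     -4.35] F [ 0.3 -0.7 -0.9] T [-0.02  0.15 -0.04] op 0.0139
xyz [-0.0005 -0.001   0.0604] w [-0.  0. -0.]
tip [323.9  90.9]
(-0.06, 0.07, 0.054) [196.1  46.2]
(-0.06, -0.07, 0.054) [446.7  45.7]
(0.06, 0.07, 0.054) [ 162.6 -252.4]
(0.06, -0.07, 0.054) [ 478.8 -253.4]
(-0.06, 0.025, 0.046) [278.4  48.2]
(-0.06, -0.025, 0.046) [364.3  48. ]
(-0.06, 0.025, 0.037) [280.4  50.3]
(-0.06, -0.025, 0.037) [362.5  50.2]
```

View pics/w2.png

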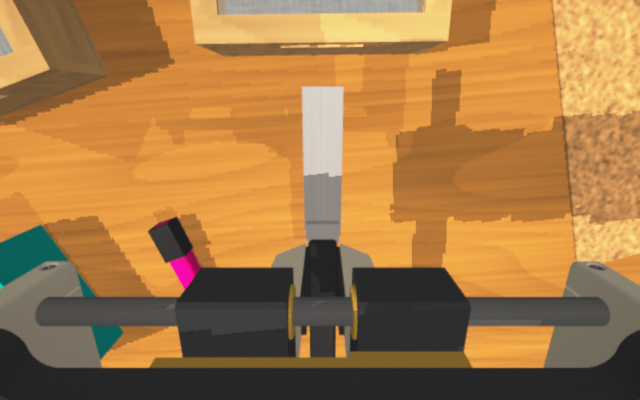

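The tip is at (323,87), lined up with the notch (280–365, 46) and predicted edges match. I'll descend, then insert.

move_arm(
  deltas=[
    {"x": -0.0005,"y": -0.001,"z": 0.03,"wx": 0,"wy": 0,"wz": 0,"hand": 0},
    {"x": -0.0005,"y": -0.001,"z": 0.055,"wx": 0,"wy": 0,"wz": 0,"hand": 0},
    {"x": -0.0005,"y": -0.001,"z": 0.0604,"wx": 0,"wy": 0,"wz": 0,"hand": 0},
    {"x": -0.0005,"y": -0.001,"z": 0.0604,"wx": 0,"wy": 0,"wz": 0,"hand": 0},
    {"x": -0.0005,"y": -0.001,"z": 0.0604,"wx": 0,"wy": 0,"wz": 0,"hand": 0},
  ],
  grip_force=60,
)

```text
time: 6.2
tool_pos: [0.4623, -0.1117, 0.0347]
tool_rot: [3.141, -0.002, -0.075]
contact_force: [0.1, -0.3, -1.8]
opening: 0.0135
```

```bash
python3 -c "
from h import *
import cv2
go((.4617,-.112,.0337,-4.3),(.5086,-.1155,.0337,-4.3))
s=monitor.observe();R=Ro.from_euler('xyz',s['tool_rot'])
im=viewer.read_camera('side');u,v=proj('side',s['tool_pos']+R.apply([.0876,0,-.0078]));print(u,v)
u,v=int(u),int(v);cv2.imwrite('pics/s2.png',cv2.resize(im[v-50:v+50,u-80:u+80,::-1],None,fx=5,fy=5,interpolation=cv2.INTER_CUBIC))"
```

```text
t 6.2 pos [ 0.4623 -0.1117  0.0347] rpy [ 1.7997e+02 -1.0000e-01 -4.2900e+00] F [ 0.1 -0.3 -1.8] T [-0.05  0.2  -0.  ] op 0.0135
xyz [-0.0006  0.0004  0.001 ] w [ 0.  -0.1  0. ]
xyz [0.0464 0.0004 0.001 ] w [ 0.  -0.1  0. ]
339.2788657339601 190.8866523956133
```

View pics/s2.png

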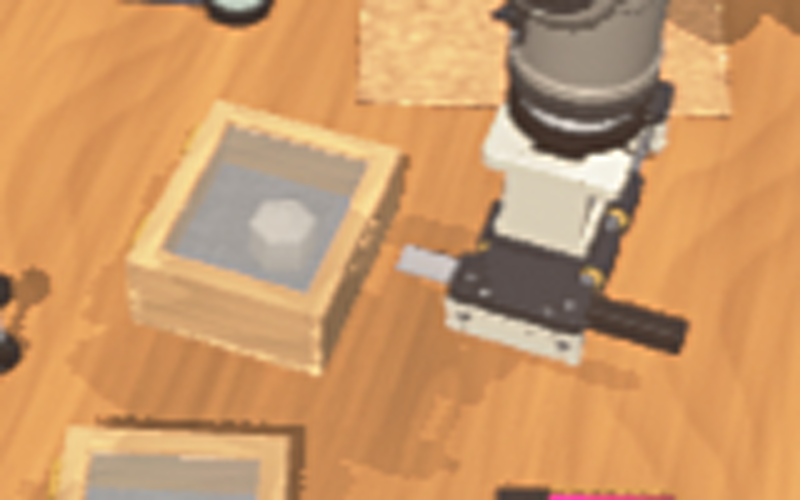

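The blade tip sits at (400,258) in front of the notch, close to the predicted (400,254). Inserting now.

move_arm(
  deltas=[
    {"x": 0.012,"y": 0,"z": 0.0005,"wx": 0,"wy": 0,"wz": 0,"hand": 0},
    {"x": 0.024,"y": 0,"z": 0.0005,"wx": 0,"wy": 0,"wz": 0,"hand": 0},
    {"x": 0.03,"y": 0,"z": 0.0005,"wx": 0,"wy": 0,"wz": 0,"hand": 0},
    {"x": 0.03,"y": 0,"z": 0.0005,"wx": 0,"wy": 0,"wz": 0,"hand": 0},
  ],
)

```text
time: 6.75
tool_pos: [0.4921, -0.1136, 0.0332]
tool_rot: [-3.142, -0.0, -0.074]
contact_force: [-0.4, -0.7, -1.0]
opening: 0.0135
```

```bash
python3 -c "
from h import *
go((.5086,-.1155,.0337,-4.3))"
```

```text
t 6.75 pos [ 0.4921 -0.1136  0.0332] rpy [-1.80e+02 -1.00e-02 -4.26e+00] F [-0.4 -0.7 -1. ] T [-0.02  0.14 -0.  ] op 0.0135
xyz [ 0.0166  0.0007 -0.0005] w [-0. -0.  0.]
```

No contact force. Inserting the rest.

move_arm(
  deltas=[
    {"x": 0.009,"y": 0.0005,"z": -0.0005,"wx": 0,"wy": 0,"wz": 0,"hand": 0},
    {"x": 0.0165,"y": 0.0005,"z": -0.0005,"wx": 0,"wy": 0,"wz": 0,"hand": 0},
    {"x": 0.0165,"y": 0.0005,"z": -0.0005,"wx": 0,"wy": 0,"wz": 0,"hand": 0},
    {"x": 0.0165,"y": 0.0005,"z": -0.0005,"wx": 0,"wy": 0,"wz": 0,"hand": 0},
  ],
)

```text
time: 7.25
tool_pos: [0.5078, -0.1152, 0.0337]
tool_rot: [-3.141, 0.0, -0.075]
contact_force: [0.3, -0.3, -0.0]
opening: 0.013
```

```bash
python3 -c "
from h import *
go((.5086,-.1155,.0337,-4.3))
# path: lid angle th -> tcp shift in (own x, z), contact radius r
r=.098
for th in np.radians([3,10,20,30,40,50,60,70,80,90,97,103]):
  print(round(np.degrees(th)), 'dx',round(r*(1-np.cos(th)),4),'dz',round(r*np.sin(th)+.0033,4))"
```

```text
t 7.25 pos [ 0.5078 -0.1152  0.0337] rpy [-1.7999e+02  2.0000e-02 -4.2800e+00] F [ 0.3 -0.3 -0. ] T [-0.08  0.15  0.  ] op 0.013
xyz [ 0.0008  0.0002 -0.    ] w [-0.  0.  0.]
3 dx 0.0001 dz 0.0084
10 dx 0.0015 dz 0.0203
20 dx 0.0059 dz 0.0368
30 dx 0.0131 dz 0.0523
40 dx 0.0229 dz 0.0663
50 dx 0.035 dz 0.0784
60 dx 0.049 dz 0.0882
70 dx 0.0645 dz 0.0954
80 dx 0.081 dz 0.0998
90 dx 0.098 dz 0.1013
97 dx 0.1099 dz 0.1006
103 dx 0.12 dz 0.0988
```

move_arm(
  deltas=[
    {"x": 0,"y": 0,"z": -0.004,"wx": 0,"wy": 0,"wz": 0,"hand": 0},
    {"x": 0,"y": 0,"z": -0.0085,"wx": 0,"wy": 0,"wz": 0,"hand": 0},
    {"x": 0.0005,"y": 0,"z": -0.014,"wx": 0,"wy": 0,"wz": 0,"hand": 0},
    {"x": 0.0015,"y": 0,"z": -0.02,"wx": 0,"wy": 0,"wz": 0,"hand": 0},
    {"x": 0.0015,"y": 0,"z": -0.02,"wx": 0,"wy": 0,"wz": 0,"hand": 0},
  ],
)

```text
time: 7.88
tool_pos: [0.5098, -0.1155, 0.0544]
tool_rot: [3.141, -0.001, -0.075]
contact_force: [-0.1, 1.0, -2.0]
opening: 0.0134
```

```bash
python3 -c "
from h import *
import cv2
go((.5086,-.1155,.0337,-4.3))
im=viewer.read_camera('side');u,v=339,191
cv2.imwrite('pics/s3.png',cv2.resize(im[v-50:v+50,u-80:u+80,::-1],None,fx=5,fy=5,interpolation=cv2.INTER_CUBIC))"
```

```text
t 7.88 pos [ 0.5098 -0.1155  0.0544] rpy [ 1.7999e+02 -6.0000e-02 -4.2800e+00] F [-0.1  1.  -2. ] T [-0.05  0.31 -0.01] op 0.0134
xyz [-0.0012  0.0001  0.0207] w [ 0.  -0.1  0. ]
```

View pics/s3.png

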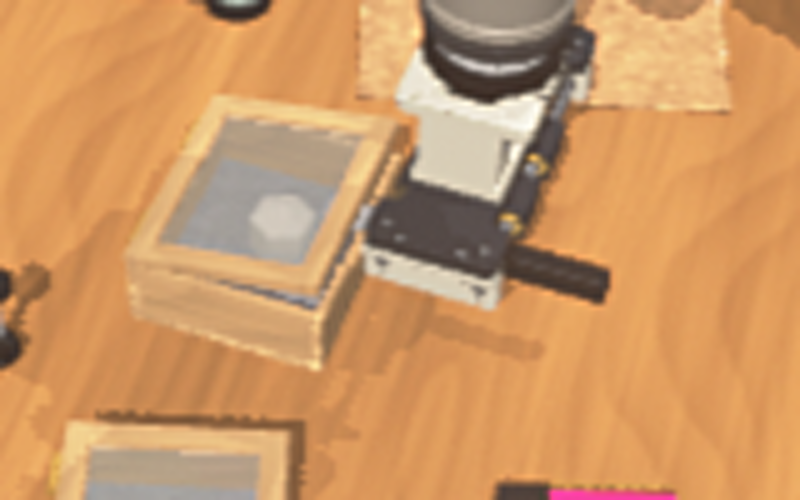

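The lid lifts with the blade: a gap is visible at (290,290) and force is about 2 N. I'll keep following the arc.

move_arm(
  deltas=[
    {"x": 0.002,"y": 0,"z": -0.0085,"wx": 0,"wy": 0,"wz": 0,"hand": 0},
    {"x": 0.0045,"y": 0,"z": -0.0165,"wx": 0,"wy": 0,"wz": 0,"hand": 0},
    {"x": 0.0085,"y": 0,"z": -0.026,"wx": 0,"wy": 0,"wz": 0,"hand": 0},
    {"x": 0.0135,"y": 0,"z": -0.035,"wx": 0,"wy": 0,"wz": 0,"hand": 0},
    {"x": 0.0195,"y": 0,"z": -0.0435,"wx": 0,"wy": 0,"wz": 0,"hand": 0},
    {"x": 0.026,"y": 0,"z": -0.051,"wx": 0,"wy": 0,"wz": 0,"hand": 0},
    {"x": 0.0335,"y": 0,"z": -0.058,"wx": 0,"wy": 0,"wz": 0,"hand": 0},
    {"x": 0.0335,"y": 0,"z": -0.058,"wx": 0,"wy": 0,"wz": 0,"hand": 0},
  ],
)

```text
time: 8.93
tool_pos: [0.5444, -0.1182, 0.1126]
tool_rot: [3.141, -0.003, -0.075]
contact_force: [0.6, -1.0, -0.9]
opening: 0.0133
```

```bash
python3 -c "
from h import *
import cv2
go((.5086,-.1155,.0337,-4.3))
im=viewer.read_camera('side');u,v=339,191
cv2.imwrite('pics/s4.png',cv2.resize(im[v-60:v+40,u-80:u+80,::-1],None,fx=5,fy=5,interpolation=cv2.INTER_CUBIC))"
```

```text
t 8.93 pos [ 0.5444 -0.1182  0.1126] rpy [ 1.7997e+02 -1.7000e-01 -4.2800e+00] F [ 0.6 -1.  -0.9] T [ 0.    0.15 -0.04] op 0.0133
xyz [-0.0361 -0.0001  0.0788] w [ 0.  -0.2  0. ]
```

View pics/s4.png

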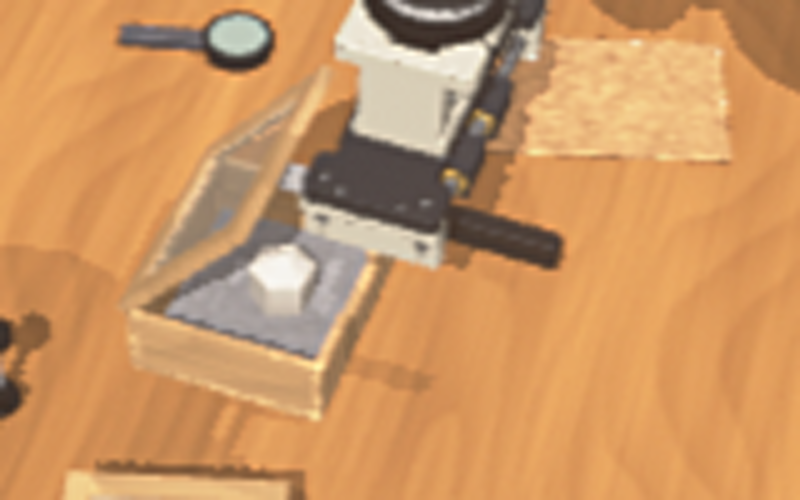

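The lid is half open, the blade is still level in the grip, and the crystal stands at (283,280). Now push it right back.

move_arm(
  deltas=[
    {"x": 0.0095,"y": 0,"z": -0.007,"wx": 0,"wy": 0,"wz": 0,"hand": 0},
    {"x": 0.02,"y": 0,"z": -0.013,"wx": 0,"wy": 0,"wz": 0,"hand": 0},
    {"x": 0.031,"y": 0,"z": -0.0175,"wx": 0,"wy": 0,"wz": 0,"hand": 0},
    {"x": 0.0425,"y": 0,"z": -0.021,"wx": 0,"wy": 0,"wz": 0,"hand": 0},
    {"x": 0.0545,"y": 0,"z": -0.0225,"wx": 0,"wy": 0,"wz": 0,"hand": 0},
    {"x": 0.0665,"y": 0,"z": -0.023,"wx": 0,"wy": 0,"wz": 0,"hand": 0},
    {"x": 0.0765,"y": 0,"z": -0.022,"wx": 0,"wy": 0,"wz": 0,"hand": 0},
    {"x": 0.0865,"y": 0,"z": -0.0205,"wx": 0,"wy": 0,"wz": 0,"hand": 0},
  ],
)

```text
time: 9.98
tool_pos: [0.6298, -0.1244, 0.1323]
tool_rot: [-3.141, -0.0, -0.075]
contact_force: [-1.6, 0.0, -1.0]
opening: 0.0134
```

move_arm(
  deltas=[
    {"x": 0,"y": 0,"z": 0,"wx": 0,"wy": 0,"wz": 0,"hand": 0},
    {"x": 0,"y": 0,"z": 0,"wx": 0,"wy": 0,"wz": 0,"hand": 0},
  ],
)

```text
time: 10.22
tool_pos: [0.6291, -0.1245, 0.1323]
tool_rot: [-3.142, -0.0, -0.075]
contact_force: [0.2, -0.6, -0.3]
opening: 0.0137
```

```bash
python3 -c "
from h import *
go((.5444,-.1182,.15,-4.3))"
```

```text
t 10.22 pos [ 0.6291 -0.1245  0.1323] rpy [-180.     -0.     -4.29] F [ 0.2 -0.6 -0.3] T [-0.02  0.11 -0.01] op 0.0137
xyz [-0.0849  0.0001 -0.0177] w [-0. -0.  0.]
```

```bash
python3 -c "
from h import *
go((.5039,-.3447,.08,11.4),(.5039,-.3447,.0047,11.4))"
```

```text
t 10.22 pos [ 0.6291 -0.1245  0.1323] rpy [-180.     -0.     -4.29] F [ 0.2 -0.6 -0.3] T [-0.02  0.11 -0.01] op 0.0137
xyz [-0.1084  0.229   0.0523] w [  0.   -0.  -15.7]
xyz [-0.1084  0.229   0.1276] w [  0.   -0.  -15.7]
```

move_arm(
  deltas=[
    {"x": -0.05,"y": 0,"z": 0,"wx": 0,"wy": 0,"wz": 0,"hand": 0},
    {"x": -0.108,"y": 0.01,"z": 0,"wx": 0,"wy": 0,"wz": 0,"hand": 0},
    {"x": -0.108,"y": 0.07,"z": 0,"wx": 0,"wy": 0,"wz": -5,"hand": 0},
    {"x": -0.108,"y": 0.13,"z": 0.01,"wx": 0,"wy": 0,"wz": -11,"hand": 0},
    {"x": -0.108,"y": 0.185,"z": 0.03,"wx": 0,"wy": 0,"wz": -15.7,"hand": 0},
    {"x": -0.108,"y": 0.229,"z": 0.06,"wx": 0,"wy": 0,"wz": -15.7,"hand": 0},
    {"x": -0.108,"y": 0.229,"z": 0.09,"wx": 0,"wy": 0,"wz": -15.7,"hand": 0},
    {"x": -0.108,"y": 0.229,"z": 0.1,"wx": 0,"wy": 0,"wz": -15.7,"hand": 0},
  ],
)

```text
time: 11.22
tool_pos: [0.503, -0.3444, 0.0305]
tool_rot: [-3.139, 0.002, 0.198]
contact_force: [-0.3, -0.1, -0.4]
opening: 0.0135
```

move_arm(
  deltas=[
    {"x": 0,"y": 0,"z": 0,"wx": 0,"wy": 0,"wz": 0,"hand": 0},
    {"x": 0,"y": 0,"z": 0,"wx": 0,"wy": 0,"wz": 0,"hand": 0},
    {"x": 0,"y": 0,"z": 0,"wx": 0,"wy": 0,"wz": 0,"hand": 0},
  ],
)

```text
time: 11.6
tool_pos: [0.5051, -0.3447, 0.0337]
tool_rot: [3.14, -0.001, 0.2]
contact_force: [-0.7, 0.3, -1.3]
opening: 0.0136
```

```bash
python3 -c "
from h import *
go((.5039,-.3447,.0047,11.4))"
```

```text
t 11.6 pos [ 0.5051 -0.3447  0.0337] rpy [ 1.799e+02 -8.000e-02  1.146e+01] F [-0.7  0.3 -1.3] T [-0.09  0.13 -0.03] op 0.0136
xyz [-0.0012 -0.0003  0.029 ] w [ 0.1 -0.1  0.1]
```

move_arm(
  deltas=[
    {"x": -0.001,"y": 0,"z": 0.012,"wx": 0,"wy": 0,"wz": 0,"hand": 0},
    {"x": -0.001,"y": 0,"z": 0.021,"wx": 0,"wy": 0,"wz": 0,"hand": 0},
    {"x": -0.001,"y": 0,"z": 0.025,"wx": 0,"wy": 0,"wz": 0,"hand": 0},
    {"x": -0.001,"y": 0,"z": 0.025,"wx": 0,"wy": 0,"wz": 0,"hand": 0},
    {"x": -0.001,"y": 0,"z": 0.025,"wx": 0,"wy": 0,"wz": 0,"hand": 0},
  ],
)

```text
time: 12.22
tool_pos: [0.5035, -0.345, 0.0074]
tool_rot: [3.141, -0.0, 0.199]
contact_force: [0.4, -0.5, -0.2]
opening: 0.0134
```

```bash
python3 -c "
from h import *
go((.5039,-.3447,.0045,11.4))"
```

```text
t 12.22 pos [ 0.5035 -0.345   0.0074] rpy [ 1.7999e+02 -1.0000e-02  1.1410e+01] F [ 0.4 -0.5 -0.2] T [-0.06  0.15 -0.03] op 0.0134
xyz [ 0.0005 -0.0002  0.0029] w [ 0. -0.  0.]
```

move_arm(
  deltas=[
    {"x": 0,"y": 0,"z": 0.0015,"wx": 0,"wy": 0,"wz": 0,"hand": 0},
    {"x": 0,"y": 0,"z": 0.003,"wx": 0,"wy": 0,"wz": 0,"hand": 0},
    {"x": 0,"y": 0,"z": 0.003,"wx": 0,"wy": 0,"wz": 0,"hand": 0},
    {"x": 0,"y": 0,"z": 0.003,"wx": 0,"wy": 0,"wz": 0,"hand": 0.2},
    {"x": 0,"y": 0,"z": 0.003,"wx": 0,"wy": 0,"wz": 0,"hand": 0.35},
    {"x": 0,"y": 0,"z": 0.003,"wx": 0,"wy": 0,"wz": 0,"hand": 0.45},
    {"x": 0,"y": 0,"z": -0.03,"wx": 0,"wy": 0,"wz": 0,"hand": 0.5},
    {"x": 0,"y": 0,"z": -0.09,"wx": 0,"wy": 0,"wz": 0,"hand": 0.5},
  ],
)

```text
time: 13.22
tool_pos: [0.5021, -0.3438, 0.096]
tool_rot: [-3.137, 0.003, 0.199]
contact_force: [0.4, -1.1, 0.7]
opening: 0.0458
```

```bash
python3 -c "
from h import *
import cv2
im=viewer.read_camera('top');go((.57,-.17,.19,-4.3),(.5,-.13,.21,-4.3))
cv2.imwrite('pics/t2.png',im[:,:,::-1])
a=cv2.resize(im[150:280,300:450,::-1],None,fx=4.6,fy=4.6,interpolation=cv2.INTER_CUBIC)
cv2.imwrite('pics/t2c.png',a)"
```

```text
t 13.28 pos [ 0.5061 -0.3471  0.1063] rpy [179.52  -0.37  11.42] F [ 3.2 -2.5  6.5] T [-0.17 -0.02  0.03] op 0.0459
xyz [ 0.0983 -0.1602 -0.0844] w [ 0.4 -0.4 15.7]
xyz [ 0.0377 -0.2131 -0.1052] w [ 0.4 -0.4 15.7]
```

move_arm(
  deltas=[
    {"x": 0.0,"y": 0,"z": -0.06,"wx": 0,"wy": 0,"wz": 0,"hand": 0.5},
    {"x": 0.03,"y": -0.05,"z": -0.1,"wx": 0,"wy": 0,"wz": 8,"hand": 0.5},
    {"x": 0.06,"y": -0.1,"z": -0.1,"wx": 0,"wy": 0,"wz": 15.7,"hand": 0.5},
    {"x": 0.067,"y": -0.15,"z": -0.1,"wx": 0,"wy": 0,"wz": 15.7,"hand": 0.5},
    {"x": 0.067,"y": -0.202,"z": -0.1,"wx": 0,"wy": 0,"wz": 15.7,"hand": 0.5},
    {"x": 0.067,"y": -0.202,"z": -0.1,"wx": 0,"wy": 0,"wz": 15.7,"hand": 0.5},
    {"x": 0.067,"y": -0.202,"z": -0.1,"wx": 0,"wy": 0,"wz": 15.7,"hand": 0.5},
    {"x": 0.067,"y": -0.202,"z": -0.1,"wx": 0,"wy": 0,"wz": 15.7,"hand": 0.5},
  ],
)

```text
time: 14.28
tool_pos: [0.5293, -0.1349, 0.1972]
tool_rot: [3.141, -0.0, -0.076]
contact_force: [-0.6, 0.2, 0.2]
opening: 0.0462
```

```bash
python3 -c "
from h import *
import cv2
p=viewer.camera_params('wrist')
im=viewer.read_camera('wrist')[:,:,::-1];np.save('w3.npy',p,allow_pickle=True)
side=viewer.read_camera('side')[:,:,::-1]; t=cv2.imread('pics/t2.png')
crop=cv2.resize(im[0:260,150:490],(800,600),interpolation=cv2.INTER_CUBIC)
r=lambda q:cv2.resize(q,(400,200),interpolation=cv2.INTER_CUBIC)
out=np.zeros((600,800,3),np.uint8)
out[:400]=cv2.resize(im[0:240,80:560],(800,400),interpolation=cv2.INTER_CUBIC)
out[400:,:400]=r(t[150:250,300:500]); out[400:,400:]=r(side[110:210,250:450])
cv2.imwrite('pics/w3.png',out); go((.627,-.1315,.015,-4.3)); print(proj('wrist',np.array([.627,-.1315,.035]),p))"
```

```text
t 14.38 pos [ 0.5291 -0.1348  0.1971] rpy [-1.80e+02  1.00e-02 -4.38e+00] F [-0.2 -0.2  0.4] T [-0.02  0.19 -0.01] op 0.0456
xyz [ 0.0974 -0.0107  0.182 ] w [-0.   0.  -0.1]
[311.51744474  83.86724288]
```

View pics/w3.png

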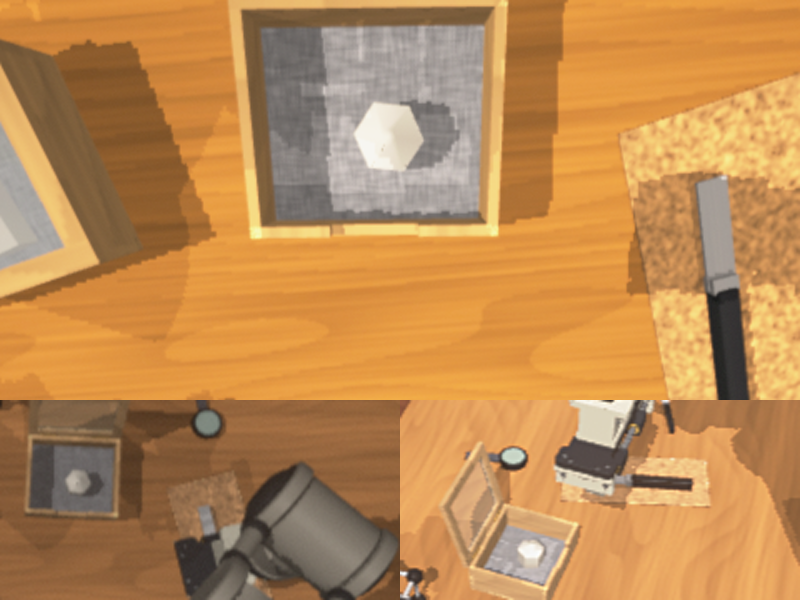

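The lid stays well open, the blade is on the mat, and the crystal is upright at panel (390,136). Next I'll fit the prism's pose to its silhouette.

```bash
python3 - <<'E'
from h import *
import cv2
from scipy.optimize import minimize
p=np.load('w3.npy',allow_pickle=True).item()
im=cv2.imread('pics/w3.png')[:400]
full=np.array([[5/3,0,-80*5/3],[0,5/3,0],[0,0,1]])
hsv=cv2.cvtColor(im,cv2.COLOR_BGR2HSV)
m=((hsv[...,2]>185)&(hsv[...,1]<70)).astype(np.uint8); m[:,:330]=0;m[:,450:]=0;m[:80]=0;m[190:]=0
m=cv2.morphologyEx(m,cv2.MORPH_OPEN,np.ones((7,7))); n,l,s,c=cv2.connectedComponentsWithStats(m)
k=1+np.argmax(s[1:,4]); m=(l==k).astype(np.uint8); print(s[k])
K=np.array(p['camera_matrix']);R=np.array(p['R']);t=np.array(p['t'])
def mask(q):
    a=q[2]+np.radians(np.arange(0,360,60)); rr=.017/np.cos(np.pi/6)
    P=np.array([[q[0]+rr*np.cos(b),q[1]+rr*np.sin(b),z] for b in a for z in(.006,.032)]+[[q[0],q[1],.042]])
    x=(full@K@(R@P.T+t[:,None])).T; x=x[:,:2]/x[:,2:]
    h=cv2.convexHull(x.astype(np.float32)); o=np.zeros(m.shape,np.uint8); cv2.fillConvexPoly(o,np.round(h*16).astype(int),1,shift=4); return o
def cost(q): o=mask(q); return 1-(o&m).sum()/(o|m).sum()
best=min((minimize(cost,[.627,-.1315,np.radians(a)],method='Nelder-Mead',options=dict(initial_simplex=[[.627,-.1315,np.radians(a)],[.632,-.1315,np.radians(a)],[.627,-.1265,np.radians(a)],[.627,-.1315,np.radians(a+10)]])) for a in(0,15,30,45)),key=lambda r:r.fun)
print(best.x[:2].round(4),'corner deg',np.degrees(best.x[2])%60,'1-IoU',best.fun)
E
```

```text
[ 331  102   91   88 5137]
[ 0.6282 -0.1321] corner deg 21.07362368590991 1-IoU 0.32068495816306675
```

```bash
python3 - <<'E'
from h import *
import cv2
from scipy.optimize import minimize
p=np.load('w3.npy',allow_pickle=True).item()
im=cv2.imread('pics/w3.png')[:400]
full=np.array([[5/3,0,-80*5/3],[0,5/3,0],[0,0,1]])
g=im[80:190,330:450].astype(int)
print(im[135,[340,400,365,440]],im[185,390])
K=np.array(p['camera_matrix']);R=np.array(p['R']);t=np.array(p['t'])
def mask(q):
    a=q[2]+np.radians(np.arange(0,360,60)); rr=.017/np.cos(np.pi/6)
    P=np.array([[q[0]+rr*np.cos(b),q[1]+rr*np.sin(b),z] for b in a for z in(.006,.032)]+[[q[0],q[1],.042]])
    x=(full@K@(R@P.T+t[:,None])).T; x=x[:,:2]/x[:,2:]
    h=cv2.convexHull(x.astype(np.float32)); o=np.zeros(m.shape,np.uint8); cv2.fillConvexPoly(o,np.round(h*16).astype(int),1,shift=4); return o
def cost(q): o=mask(q); return 1-(o&m).sum()/(o|m).sum()
for th in (200,210,220):
    m=np.zeros(im.shape[:2],np.uint8); m[80:190,330:450]=(g[...,1]>th)
    m=cv2.morphologyEx(m,cv2.MORPH_OPEN,np.ones((5,5))); m=cv2.morphologyEx(m,cv2.MORPH_CLOSE,np.ones((9,9)));n,l,s,c=cv2.connectedComponentsWithStats(m)
    k=1+np.argmax(s[1:,4]); m=(l==k).astype(np.uint8)
    best=min((minimize(cost,[.627,-.1315,np.radians(a)],method='Nelder-Mead',options=dict(initial_simplex=[[.627,-.1315,np.radians(a)],[.632,-.1315,np.radians(a)],[.627,-.1265,np.radians(a)],[.627,-.1315,np.radians(a+10)]])) for a in(0,15,30,45)),key=lambda r:r.fun)
    cs=cv2.approxPolyDP(cv2.findContours(m,0,1)[0][0],4,True).reshape(-1,2).tolist()
    print(th,s[k],best.x[:2].round(4),'corner deg',round(np.degrees(best.x[2])%60,1),'1-IoU',round(best.fun,3),cs)
E
```

```text
[[185 189 197]
 [181 203 216]
 [233 243 246]
 [132 136 142]] [173 175 185]
200 [ 354  103   65   68 3407] [ 0.6284 -0.1323] corner deg 19.4 1-IoU 0.033 [[373, 103], [354, 131], [366, 165], [404, 170], [418, 137], [409, 109]]
210 [ 354  103   58   68 2659] [ 0.6284 -0.1325] corner deg 19.3 1-IoU 0.232 [[373, 103], [354, 132], [368, 167], [402, 170], [407, 156], [397, 149], [394, 127], [411, 123], [407, 107]]
220 [ 355  104   49   66 2184] [ 0.6282 -0.1322] corner deg 18.3 1-IoU 0.366 [[373, 104], [355, 131], [369, 167], [396, 168], [391, 126], [403, 107]]
```

```bash
python3 - <<'E'
from h import *
import cv2
from scipy.optimize import minimize
go((.6294,-.1315,.12,19.5,12),(.6294,-.1315,.016,19.5,12))
for cam in("top","side"):
    g=cv2.GaussianBlur(cv2.imread(f'pics/{cam}0.png',0),(0,0),1).astype(float)
    p=viewer.camera_params(cam); a=np.linspace(0,2*np.pi,180)
    def samp(c,r):
        P=np.c_[c[0]+r*np.cos(a),c[1]+r*np.sin(a),np.full(180,.05)]
        x=(np.array(p['camera_matrix'])@(np.array(p['R'])@P.T+np.array(p['t'])[:,None])); x=x[:2]/x[2]
        return cv2.remap(g,x[0].astype(np.float32),x[1].astype(np.float32),1).ravel()
    f=lambda c:-np.mean(np.abs(samp(c,.052)-samp(c,.058)))
    cs=[(x,y) for x in np.arange(.485,.525,.001) for y in np.arange(.36,.405,.001)]
    b=min(cs,key=f); print(cam,np.round(b,4),f(b),f((.5035,.3815)))
E
```

```text
t 14.38 pos [ 0.5291 -0.1348  0.1971] rpy [-1.80e+02  1.00e-02 -4.38e+00] F [-0.2 -0.2  0.4] T [-0.02  0.19 -0.01] op 0.0456
xyz [ 0.0997 -0.0109  0.077 ] w [  2.5  11.8 -23.8]
xyz [ 0.0998 -0.0109  0.181 ] w [  2.5  11.8 -23.8]
top [0.512 0.364] -18.849766710069446 -11.251741536458333
side [0.511 0.373] -24.37942165798611 -13.286599392361111
```

move_arm(
  deltas=[
    {"x": 0.03,"y": -0.004,"z": 0,"wx": 1,"wy": 4,"wz": -8,"hand": 0.57},
    {"x": 0.065,"y": -0.008,"z": 0.01,"wx": 1.7,"wy": 8,"wz": -16,"hand": 0.57},
    {"x": 0.1,"y": -0.011,"z": 0.04,"wx": 2.5,"wy": 11.8,"wz": -23.8,"hand": 0.57},
    {"x": 0.1,"y": -0.011,"z": 0.077,"wx": 2.5,"wy": 11.8,"wz": -23.8,"hand": 0.57},
    {"x": 0.1,"y": -0.011,"z": 0.1,"wx": 2.5,"wy": 11.8,"wz": -23.8,"hand": 0.57},
    {"x": 0.1,"y": -0.011,"z": 0.12,"wx": 2.5,"wy": 11.8,"wz": -23.8,"hand": 0.57},
    {"x": 0.1,"y": -0.011,"z": 0.12,"wx": 2.5,"wy": 11.8,"wz": -23.8,"hand": 0.57},
    {"x": 0.1,"y": -0.011,"z": 0.12,"wx": 2.5,"wy": 11.8,"wz": -23.8,"hand": 0.57},
  ],
  grip_force=15,
)

```text
time: 15.38
tool_pos: [0.6301, -0.1308, 0.078]
tool_rot: [3.141, -0.21, 0.342]
contact_force: [-0.1, 0.3, 0.3]
opening: 0.0523
```

```bash
python3 - <<'E'
from h import *
go((.6294,-.1315,.03,19.5,12),(.6294,-.1315,.016,19.5,12))
E
```

```text
t 15.38 pos [ 0.6301 -0.1308  0.078 ] rpy [179.96 -12.03  19.57] F [-0.1  0.3  0.3] T [-0.13  0.26 -0.01] op 0.0523
xyz [-0.0109  0.0004  0.0468] w [ 0.  -0.   0.1]
xyz [-0.0138  0.0004  0.0605] w [ 0.  -0.   0.1]
```

move_arm(
  deltas=[
    {"x": -0.005,"y": 0,"z": 0.02,"wx": 0,"wy": 0,"wz": 0,"hand": 0.57},
    {"x": -0.01,"y": 0,"z": 0.04,"wx": 0,"wy": 0,"wz": 0,"hand": 0.57},
    {"x": -0.0125,"y": 0,"z": 0.054,"wx": 0,"wy": 0,"wz": 0,"hand": 0.57},
    {"x": -0.0138,"y": 0,"z": 0.06,"wx": 0,"wy": 0,"wz": 0,"hand": 0.57},
    {"x": -0.0138,"y": 0,"z": 0.06,"wx": 0,"wy": 0,"wz": 0,"hand": 0.57},
  ],
)

```text
time: 16.0
tool_pos: [0.6288, -0.1305, 0.0159]
tool_rot: [-3.142, -0.209, 0.342]
contact_force: [0.6, -0.6, 0.3]
opening: 0.0526
```

```bash
python3 - <<'E'
from h import *
go((.6294,-.1315,.016,19.5,12))
E
```

```text
t 16.0 pos [ 0.6288 -0.1305  0.0159] rpy [-180.    -11.99   19.6 ] F [ 0.6 -0.6  0.3] T [-0.1   0.25  0.03] op 0.0526
xyz [ 0.0002  0.0011 -0.    ] w [-0.   0.   0.1]
```

move_arm(
  deltas=[
    {"x": 0,"y": 0.001,"z": 0,"wx": 0,"wy": 0,"wz": 0,"hand": 0.45},
    {"x": 0,"y": 0.001,"z": 0,"wx": 0,"wy": 0,"wz": 0,"hand": 0.4},
    {"x": 0,"y": 0.001,"z": 0,"wx": 0,"wy": 0,"wz": 0,"hand": 0.36},
    {"x": 0,"y": 0.001,"z": 0,"wx": 0,"wy": 0,"wz": 0,"hand": 0.2},
    {"x": 0,"y": 0.001,"z": 0,"wx": 0,"wy": 0,"wz": 0,"hand": 0.2},
    {"x": 0,"y": 0.001,"z": 0,"wx": 0,"wy": 0,"wz": 0,"hand": 0.2},
  ],
  grip_force=15,
)

```text
time: 16.75
tool_pos: [0.6293, -0.1316, 0.0162]
tool_rot: [3.141, -0.21, 0.342]
contact_force: [-0.7, -0.7, 5.0]
opening: 0.0341
```

```bash
python3 - <<'E'
from h import *
go((.6294,-.1315,.13,19.5,12))
E
```

```text
t 16.75 pos [ 0.6293 -0.1316  0.0162] rpy [179.97 -12.02  19.6 ] F [-0.7 -0.7  5. ] T [-0.22  0.23 -0.03] op 0.0341
xyz [ 0.0238 -0.     -0.1113] w [ 0.  -0.   0.1]
```

move_arm(
  deltas=[
    {"x": 0.001,"y": 0,"z": -0.005,"wx": 0,"wy": 0,"wz": 0,"hand": 0.2},
    {"x": 0.004,"y": 0,"z": -0.02,"wx": 0,"wy": 0,"wz": 0,"hand": 0.2},
    {"x": 0.0085,"y": 0,"z": -0.04,"wx": 0,"wy": 0,"wz": 0,"hand": 0.2},
    {"x": 0.015,"y": 0,"z": -0.07,"wx": 0,"wy": 0,"wz": 0,"hand": 0.2},
    {"x": 0.021,"y": 0,"z": -0.1,"wx": 0,"wy": 0,"wz": 0,"hand": 0.2},
    {"x": 0.024,"y": 0,"z": -0.111,"wx": 0,"wy": 0,"wz": 0,"hand": 0.2},
    {"x": 0.024,"y": 0,"z": -0.111,"wx": 0,"wy": 0,"wz": 0,"hand": 0.2},
  ],
)

```text
time: 17.62
tool_pos: [0.6296, -0.1313, 0.13]
tool_rot: [3.141, -0.21, 0.342]
contact_force: [0.7, -0.6, -0.8]
opening: 0.0335
```

```bash
python3 - <<'E'
from h import *
go((.50,.15,.14,45,12),(.44,.28,.14,68,12))
E
```

```text
t 17.62 pos [ 0.6296 -0.1313  0.13  ] rpy [179.96 -12.03  19.62] F [ 0.7 -0.6 -0.8] T [-0.19  0.26  0.  ] op 0.0335
xyz [-0.0249 -0.3084 -0.0158] w [  5.3  -0.  -24.8]
xyz [-0.0375 -0.451  -0.0185] w [ 10.1  -0.  -47.3]
```

move_arm(
  deltas=[
    {"x": -0.004,"y": -0.04,"z": -0.01,"wx": 0.8,"wy": 0,"wz": -4,"hand": 0.2},
    {"x": -0.008,"y": -0.09,"z": -0.015,"wx": 2,"wy": 0,"wz": -9.5,"hand": 0.2},
    {"x": -0.012,"y": -0.145,"z": -0.0185,"wx": 3.2,"wy": 0,"wz": -15,"hand": 0.2},
    {"x": -0.017,"y": -0.2,"z": -0.0185,"wx": 4.5,"wy": 0,"wz": -21,"hand": 0.2},
    {"x": -0.021,"y": -0.255,"z": -0.0185,"wx": 5.7,"wy": 0,"wz": -26.7,"hand": 0.2},
    {"x": -0.026,"y": -0.31,"z": -0.0185,"wx": 6.9,"wy": 0,"wz": -32.5,"hand": 0.2},
    {"x": -0.03,"y": -0.36,"z": -0.0185,"wx": 8,"wy": 0,"wz": -37.7,"hand": 0.2},
    {"x": -0.034,"y": -0.41,"z": -0.0185,"wx": 9.2,"wy": 0,"wz": -43,"hand": 0.2},
  ],
)

```text
time: 18.62
tool_pos: [0.4551, 0.2437, 0.139]
tool_rot: [-3.138, -0.208, 1.112]
contact_force: [-0.1, 0.3, -0.4]
opening: 0.0341
```

move_arm(
  deltas=[
    {"x": 0,"y": 0,"z": 0,"wx": 0,"wy": 0,"wz": 0,"hand": 0.2},
    {"x": 0,"y": 0,"z": 0,"wx": 0,"wy": 0,"wz": 0,"hand": 0.2},
    {"x": 0,"y": 0,"z": 0,"wx": 0,"wy": 0,"wz": 0,"hand": 0.2},
  ],
)

```text
time: 19.0
tool_pos: [0.4572, 0.2415, 0.14]
tool_rot: [-3.14, -0.209, 1.107]
contact_force: [0.1, -0.1, -0.3]
opening: 0.034
```

```bash
python3 - <<'E'
from h import *
import cv2
p=viewer.camera_params('wrist'); np.save('w4.npy',p,allow_pickle=True)
cv2.imwrite('pics/w4.png',viewer.read_camera('wrist')[:,:,::-1])
go((.5035,.3815,.1,68,12)); print(proj('wrist',np.array([.5035,.3815,.05]),p),proj('wrist',np.array([.512,.366,.05]),p))
E
```

```text
t 19.05 pos [0.4573 0.2415 0.1401] rpy [-179.91  -11.99   63.44] F [-0.9  0.8 -0.7] T [-0.25  0.18  0.01] op 0.0335
xyz [ 0.1344 -0.0212  0.0695] w [ 0.9  0.  -4.5]
[296.24692328  46.40509073] [314.94894918  59.85396062]
```

View pics/w4.png

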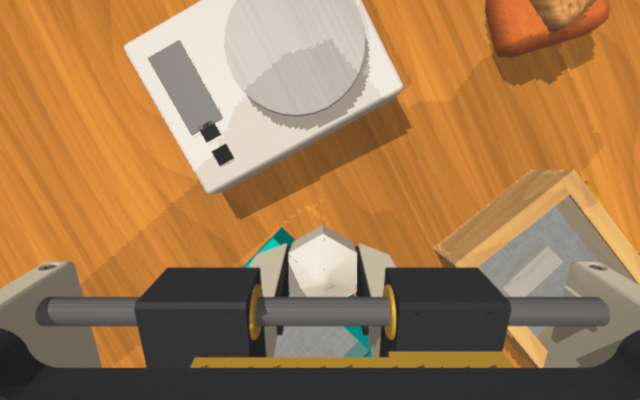

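The pan rim spans (224–368, 50) with its bottom at (297,116), so the centre is near (296,46), matching my estimate. The crystal is held upright between the jaws.

```bash
python3 - <<'E'
from h import *
p=np.load('w4.npy',allow_pickle=True).item()
a=np.radians(np.arange(0,360,5));q=np.array([proj('w',np.array([.5035+.055*np.cos(b),.3815+.055*np.sin(b),.05]),p) for b in a])
print('rim L,R,bottom',q[:,0].min(),q[:,0].max(),q[:,1].max())
go((.504,.3825,.12,63.44,12),(.504,.3825,.07,63.44,12))
E
```

```text
rim L,R,bottom 225.64788378129444 366.9310969333778 118.6248219827161
t 19.05 pos [0.4573 0.2415 0.1401] rpy [-179.91  -11.99   63.44] F [-0.9  0.8 -0.7] T [-0.25  0.18  0.01] op 0.0335
xyz [ 0.1396 -0.0212  0.0502] w [-0.1  0.  -0. ]
xyz [ 0.1292 -0.0211  0.0991] w [-0.1  0.  -0. ]
```

move_arm(
  deltas=[
    {"x": 0.04,"y": -0.006,"z": 0.01,"wx": 0,"wy": 0,"wz": 0,"hand": 0.2},
    {"x": 0.09,"y": -0.014,"z": 0.02,"wx": 0,"wy": 0,"wz": 0,"hand": 0.2},
    {"x": 0.13,"y": -0.02,"z": 0.03,"wx": 0,"wy": 0,"wz": 0,"hand": 0.2},
    {"x": 0.141,"y": -0.021,"z": 0.05,"wx": 0,"wy": 0,"wz": 0,"hand": 0.2},
    {"x": 0.136,"y": -0.021,"z": 0.075,"wx": 0,"wy": 0,"wz": 0,"hand": 0.2},
    {"x": 0.131,"y": -0.021,"z": 0.097,"wx": 0,"wy": 0,"wz": 0,"hand": 0.2},
    {"x": 0.131,"y": -0.021,"z": 0.097,"wx": 0,"wy": 0,"wz": 0,"hand": 0.2},
    {"x": 0.131,"y": -0.021,"z": 0.097,"wx": 0,"wy": 0,"wz": 0,"hand": 0.2},
  ],
)

```text
time: 20.05
tool_pos: [0.505, 0.3845, 0.0737]
tool_rot: [-3.141, -0.211, 1.108]
contact_force: [0.5, 0.1, 0.0]
opening: 0.0342
```

move_arm(
  deltas=[
    {"x": 0,"y": 0,"z": 0,"wx": 0,"wy": 0,"wz": 0,"hand": 0.2},
    {"x": 0,"y": 0,"z": 0,"wx": 0,"wy": 0,"wz": 0,"hand": 0.2},
  ],
)

```text
time: 20.3
tool_pos: [0.5045, 0.3848, 0.0738]
tool_rot: [-3.141, -0.211, 1.109]
contact_force: [1.2, -0.2, -0.8]
opening: 0.0335
```

```bash
python3 - <<'E'
from h import *
go((.5045,.3838,.062,63.44,12),(.5045,.3838,.0602,63.44,12))
E
```

```text
t 20.3 pos [0.5045 0.3848 0.0738] rpy [-179.98  -12.08   63.56] F [ 1.2 -0.2 -0.8] T [-0.21  0.17 -0.07] op 0.0335
xyz [-0.0034  0.0005  0.0113] w [-0.  -0.1  0.1]
xyz [-0.0037  0.0005  0.0131] w [-0.  -0.1  0.1]
```

move_arm(
  deltas=[
    {"x": -0.002,"y": 0,"z": 0.006,"wx": 0,"wy": 0,"wz": 0,"hand": 0.2},
    {"x": -0.003,"y": 0,"z": 0.009,"wx": 0,"wy": 0,"wz": 0,"hand": 0.2},
    {"x": -0.0034,"y": 0.0005,"z": 0.011,"wx": 0,"wy": 0,"wz": 0,"hand": 0.2},
    {"x": -0.0034,"y": 0.0005,"z": 0.011,"wx": 0,"wy": 0,"wz": 0,"hand": 0.2},
  ],
)

```text
time: 20.8
tool_pos: [0.5039, 0.3835, 0.0611]
tool_rot: [-3.14, -0.209, 1.109]
contact_force: [-0.2, 0.2, -0.5]
opening: 0.0338
```

move_arm(
  deltas=[
    {"x": -0.0001,"y": 0,"z": 0.0005,"wx": 0,"wy": 0,"wz": 0,"hand": 0.2},
    {"x": -0.0002,"y": 0,"z": 0.001,"wx": 0,"wy": 0,"wz": 0,"hand": 0.2},
    {"x": -0.0002,"y": 0,"z": 0.001,"wx": 0,"wy": 0,"wz": 0,"hand": 0.2},
  ],
)

```text
time: 21.18
tool_pos: [0.504, 0.3836, 0.0604]
tool_rot: [-3.14, -0.21, 1.109]
contact_force: [0.0, -0.5, 0.1]
opening: 0.0337
```

move_arm(
  deltas=[
    {"x": -0.0001,"y": 0,"z": 0.0005,"wx": 0,"wy": 0,"wz": 0,"hand": 0.2},
    {"x": -0.0002,"y": 0,"z": 0.001,"wx": 0,"wy": 0,"wz": 0,"hand": 0.2},
    {"x": -0.0002,"y": 0,"z": 0.001,"wx": 0,"wy": 0,"wz": 0,"hand": 0.2},
    {"x": -0.0002,"y": 0,"z": 0.001,"wx": 0,"wy": 0,"wz": 0,"hand": 0.2},
  ],
)

```text
time: 21.68
tool_pos: [0.5042, 0.3838, 0.0602]
tool_rot: [-3.141, -0.211, 1.11]
contact_force: [-3.3, -2.0, 5.8]
opening: 0.0338
```

Contact at about 6 N, so the crystal is resting on the pan. Release and withdraw.

move_arm(
  deltas=[
    {"x": -0.0001,"y": 0,"z": 0,"wx": 0,"wy": 0,"wz": 0,"hand": 0.4},
    {"x": 0,"y": 0,"z": 0,"wx": 0,"wy": 0,"wz": 0,"hand": 0.45},
    {"x": 0,"y": 0,"z": 0,"wx": 0,"wy": 0,"wz": 0,"hand": 0.55},
    {"x": 0,"y": 0,"z": 0,"wx": 0,"wy": 0,"wz": 0,"hand": 0.6},
    {"x": 0,"y": 0,"z": -0.02,"wx": 0,"wy": 0,"wz": 0,"hand": 0.6},
    {"x": 0,"y": 0,"z": -0.06,"wx": 0,"wy": 0,"wz": 0,"hand": 0.6},
    {"x": -0.05,"y": 0,"z": -0.1,"wx": 0,"wy": 0,"wz": 0,"hand": 0.6},
    {"x": -0.1,"y": 0,"z": -0.12,"wx": 0,"wy": 0,"wz": 0,"hand": 0.6},
  ],
)

```text
time: 22.68
tool_pos: [0.4497, 0.2728, 0.159]
tool_rot: [3.139, -0.213, 1.111]
contact_force: [1.2, -0.9, 0.1]
opening: 0.0552
```

move_arm(
  deltas=[
    {"x": -0.02,"y": 0,"z": 0,"wx": 0,"wy": 0,"wz": 0,"hand": 0.6},
    {"x": -0.02,"y": 0,"z": 0,"wx": 0,"wy": 0,"wz": 0,"hand": 0.6},
    {"x": -0.02,"y": 0,"z": 0,"wx": 0,"wy": 0,"wz": 0,"hand": 0.6},
  ],
)

```text
time: 23.05
tool_pos: [0.4415, 0.2566, 0.1526]
tool_rot: [-3.142, -0.211, 1.109]
contact_force: [0.2, 0.0, -0.1]
opening: 0.0551
```

```bash
python3 - <<'E'
from h import *
import cv2
p=viewer.camera_params('wrist')
w=viewer.read_camera('wrist')[:,:,::-1];t=viewer.read_camera('top')[:,:,::-1];s=viewer.read_camera('side')[:,:,::-1]
out=np.zeros((600,800,3),np.uint8)
out[:300,:400]=cv2.resize(w[0:300,120:520],(400,300)); out[:300,400:]=cv2.resize(s[100:400,200:600],(400,300))
out[300:]=cv2.resize(t[130:280,130:530],(800,300),interpolation=cv2.INTER_CUBIC)
cv2.imwrite('pics/final.png',out); go()
print(proj('w',np.array([.5045,.3835,.05]),p)-[120,0],proj('w',np.array([.5045,.3835,.086]),p)-[120,0])
E
```

```text
t 23.2 pos [0.4411 0.2568 0.1518] rpy [-179.93  -12.03   63.61] F [ 0.5 -0.5 -0.3] T [-0.22  0.18  0.02] op 0.0552
[203.02701114  58.0477804 ] [203.07846107  40.54129332]
```

View pics/final.png

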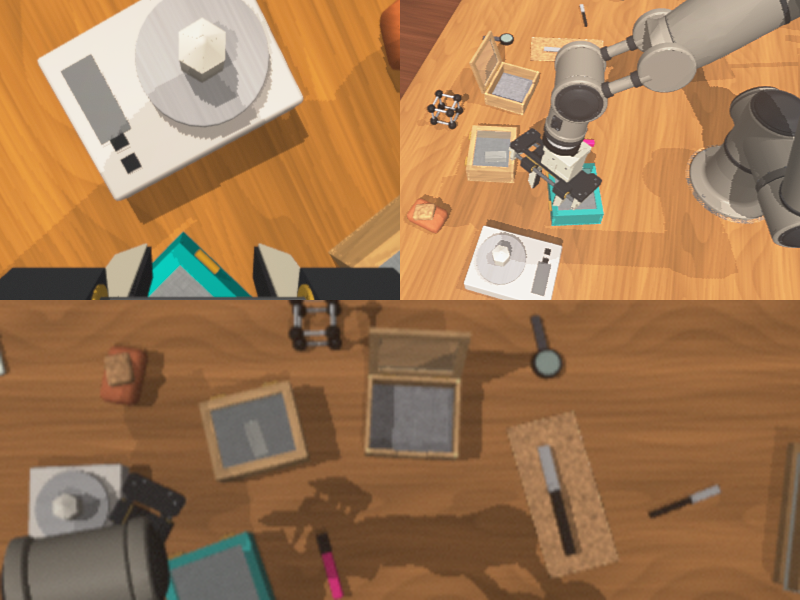

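The crystal stands upright at wrist panel (203,58), with the pan centre near (202,58). The chosen case's lid is back, the other case is shut, the blade is on its mat, and the bystanders look unmoved. Handing in.

```bash
python3 -c "
from cell import robot
print(robot.hand_in())"
```

```text
the job is handed in; nothing more can be done
None
```

The job is done and was handed in at about 23 s of the 72 s allowed.

- **Case and lid:** The six-sided crystal was in the right-hand wooden case. I levered its lid open with the larger pry blade in the front notch. By the blade's path the lid stands at about 1.8 rad.
- **Blade:** It is back on its mat within a few millimetres of where it lay.
- **Crystal:** It stands upright on the balance pan, within about 2 mm of the centre. The contact force on setting it down was about 6 N.

**Last checks:** The final pictures show:
- the lid still open;
- the other case shut, with the bar inside;
- the things lying around apparently unmoved;
- the gripper clear of everything.

**What disagreed:** An automatic fit of the pan's outline gave a centre 1 to 2 cm off. I dropped it in favour of the close-up wrist view, which agreed with the first estimate to about 2 mm. My first fit of the crystal's outline was also poor. I redid it before reaching for the crystal, and it then matched well.

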